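Nest extruded clay channels on a kiln setter

TASK

Pack the three fired-clay channels compactly on the kiln setter for the next firing: lay the loose channel that is open side up squarely alongside the one already by the fence, close against it and level with its ends. Then gently lower the upside-down channel over the two, centred along them, so that one of its legs drops into each trough and it sits fully down, interlocked. Leave all three lying free, and do not disturb the pots, the stamp or the ring cutter.

Things in the scene. Friction and masses are not known exactly. Their poses are not given: they have to be found in the camera images.
- setter_floor (a point): Fixed pale kiln setter: slab 100 mm (x) by 180 mm (y), upper face 14 mm above the table. Point: centre of that face; z up. Along its +y edge a fence 12 mm thick, 22 mm high above the slab, inner face at y = +80 mm; other edges open.
- channel_a_mid (a point): Loose terracotta channel, 54 mm long, about 0.14 kg, already on the setter by the fence, open side up (web at the bottom), trough roughly along the setter's x. U profile 60 mm wide (y), 40 mm high (z); web and both legs 12 mm thick; trough 36 mm wide, 28 mm deep, open at both ends. Point: middle of its outline, half-way up; x along the trough, z up.
- channel_b_mid (a point): Loose terracotta channel, 54 mm long, about 0.14 kg, on the table, open side up (web at the bottom). U profile 60 mm wide (y), 40 mm high (z); web and both legs 12 mm thick; trough 36 mm wide, 28 mm deep, open at both ends. Point: middle of its outline, half-way up; x along the trough, z up.
- channel_c_mid (a point): Loose darker brown channel, 68 mm long, about 0.18 kg, on the table upside down: web on top, on its two legs; end faces solid only over web and legs. Fully nested, its point is 32 mm above the setter's upper face. U profile 60 mm wide (y), 40 mm high (z); web and both legs 12 mm thick; trough 36 mm wide, 28 mm deep. Point: middle of its outline, half-way up; x along the trough, z up.
- glaze_pot_0_mid (a point): Loose bystander: small glaze pot, blue body, white lid, 49 mm wide, 51 mm tall; the point is its centre.
- glaze_pot_1_mid (a point): Loose bystander: small glaze pot, rust-orange body, white lid, 49 mm wide, 51 mm tall; the point is its centre.
- stamp_1_mid (a point): Loose bystander: white waisted clay stamp standing upright, 28 mm wide, 47 mm tall; the point is its centre.
- ring_cutter_0_mid (a point): Loose bystander: low grey metal ring cutter, 56 mm wide, 20 mm tall; the point is its centre.
There are look-alikes about, which are no part of the job. What is shaped like the part that bears channel_b_mid but purple is not meant.

How it is judged:
On the way:
1. the second open-side-up channel lies on the setter alongside the first (z of channel_a_mid in the frame of setter_floor between 0.017 and 0.023 m and y of channel_a_mid in the frame of setter_floor between 0.036 and 0.054 m and x of channel_a_mid in the frame of setter_floor between -0.015 and 0.015 m and angle between each of channel_a_mid, channel_b_mid's own z axis and vertical below 0.08 rad and angle between the x axis of each of channel_a_mid, channel_b_mid and the x axis of setter_floor, either way round below 0.12 rad and z of channel_b_mid in the frame of setter_floor between 0.017 and 0.023 m and y of channel_b_mid in the frame of setter_floor between -0.032 and -0.006 m and x of channel_b_mid in the frame of setter_floor between -0.015 and 0.015 m and y of channel_b_mid in the frame of channel_a_mid between -0.068 and -0.058 m), for 0.2 s.
At the end, for the whole second after the job is handed in: Open channels flat on setter, square within 0.12 rad, within 15 mm of its middle in x, first within 14 mm of fence, gap under 8 mm, ends within 12 mm; inverted one over the seam, a leg in each trough, centre 32 mm above slab within 3 mm, level, square, centred within 12 mm; all free and at rest (all of step 1 and z of channel_c_mid in the frame of setter_floor between 0.029 and 0.035 m and y of channel_c_mid in the frame of setter_floor between -0.006 and 0.03 m and x of channel_c_mid in the frame of setter_floor between -0.015 and 0.015 m and angle between channel_c_mid's own z axis and vertical below 0.08 rad and angle between the x axis of channel_c_mid and the x axis of setter_floor, either way round below 0.12 rad and y of channel_c_mid in the frame of channel_a_mid between -0.04 and -0.02 m and x of channel_c_mid in the frame of channel_a_mid between -0.012 and 0.012 m and x of channel_b_mid in the frame of channel_a_mid between -0.012 and 0.012 m and linear speed of each of channel_a, channel_b, channel_c below 0.01 m/s); the robot touches nothing.
It fails at once if a bystander (pot, stamp or ring cutter) is moved more than 15 mm (distance of any of glaze_pot_0_mid, glaze_pot_1_mid, stamp_1_mid, ring_cutter_0_mid from where it was at the start of the episode above 0.015 m).
It fails at once if the upside-down channel is dropped or pressed onto another with more than 40 N (contact force between channel_c and channel_a above 40 N or contact force between channel_c and channel_b above 40 N).
It also fails if it takes over 46 s, if anything falls off the work surface, if the arm or the gripper's body presses on something with over 40 N, if the wrist force passes 120 N, or if a joint passes its speed limit or range.

ROBOT

A 7-joint arm with a two-finger parallel gripper is mounted at the origin on a cart in front of the work surface, level with it; the furniture and walls round the work are solid. World frame = base frame: x ahead of the robot, y to its left, z up, the work surface at z = 0. Lengths are in m, angles in rad, forces in N, time in s.
With the tool pointing down it reaches from about 0.4 to 0.9 m from the base axis. Payload 5.5 kg.
Tool frame: the origin (TCP) lies at the very end of the fingers, on their centre line; the grasp point (between the pads) lies 19 mm behind it (env.grasp_offset is the distance from the TCP to the grasp point, in m); z points along the fingers, y is the line along which they close (so a half turn about z gives the same grasp; the last joint's range is limited). The gripper opens to 85 mm and grips with 20 to 120 N. Pads are 22 mm wide; open, the fingers measure 114 mm over their backs; the gripper's body (76 mm by 85 mm) begins 54 mm behind the grasp point. The pads swing forward as they close: fully open they stand 13 mm farther back than shut.
Start: joints at [-0.984, 0.501, -0.427, 1.55, 0.221, 1.138, -0.21], TCP at [0.207, 0.616, 0.231] pointing down, gripper open.
Joint ranges: [-2.88, 2.88], [-0.31, 2.03], [-1.54, 1.56], [0.2, 2.42], [-1.41, 4.55], [0.19, 2.02], [-2.57, 2.57]. Speed limits (rad/s): [2.57, 2.57, 3.14, 3.14, 3.14, 3.14, 3.14].

INTERFACE

Orientations are given as a rotation vector (axis times angle).
In Python, from station import env gives the robot as it stands.
- The arm moves only by the tool drive_tool, never from a script. Its argument "steps" is a list that holds one entry, the list of rows, each a list of 7 numbers: the shift along the tool's x, y, z in cm, then the turn, a rotation vector about the tool's x, y, z in degrees, then the gripper's target within -1 to 1 (fully open at 1, half-way at 0, shut at -1). A call has 1 to 12 rows; each row shifts and turns the commanded pose from where the row before left it, along the tool's axes as they then stand; what a row does not reach is not made up. A row lasts 1/12 s, in which the tool goes at most 41.7 mm and 7.16 degrees, less where a joint would pass 70% of its speed; a pose out of reach is approached as far as the arm can. A call with a gripper value outside its range is refused whole. The fingers move at their own pace and stop on an object; the grip force is fixed at half the most. Time passes only in rows, so rows that do not move let the fingers close. It gives the time, the measured TCP pose, the force, the opening and the grip force at its end, in the units of the state.
- env.read_state(): the state, without advancing time (a new reading comes with each control period).
- env.get_image(name): name is "side" or "top"; returns (picture, depth): 400x640x3 uint8, red, green, blue; 400x640 float32, m along the optical axis (not along the pixel's ray), 0 where there is no reading.
- env.calibration(name): a dict with "intrinsics" (3x3 intrinsics, pixels), "dist_coeffs" ([k1, k2, p1, p2, k3] as OpenCV has them; the pictures are not rectified), "position" and "rotation" of the camera in the world. Camera axes: x right, y down, z forward; pixel columns grow to the right and rows downward; lengths in m; the calibration is good to about 2 mm. A picture is of the moment at which its call begins. calibration takes no time and is no camera call.
- env.close_job(): hands the job in; it is judged then, once.
The state is a dict: "t": time; "q": joint angles; "qd": joint speeds; "tau": joint torques, N m; "tcp_pos": TCP position; "ee_rot": TCP orientation; "contact_force": force on the tool from outside, world axes, zero at the start; "moment": the same for the moment, N m; "width": finger opening in m; "gripper_force": force on a finger pad.
Only numpy, scipy, OpenCV 4.12 (cv2) and the standard library are available. Lean on these libraries where they do the work, as an engineer would, in place of code of your own. Each camera call takes 0.05 s, during which the arm holds its last target. There are 200 camera calls.

## Working session

There is one attempt and no reset: what is moved stays moved. The work goes in short steps, Python scripts to look and compute and a tool call to move; the robot and the scene stay as the last step left them, time stands still between calls to the robot, and variables do not carry over. Pictures are saved under pics/ and viewed, at most 10 in all, crops included, and the job is handed in when it is done.

Besides the shell and the picture viewer there is one more tool, called after "Emit:" in YAML: its name, and indented under it one key for each argument. drive_tool: Moves the arm, as the interface text tells. Its arguments: {"type":"object","properties":{"steps":{"type":"array","items":{"type":"array","items":{"type":"array","items":{"type":"number"}}}}},"required":["steps"]}

```bash
mkdir -p pics; cat > h.py <<'E'
import numpy as np, cv2
from scipy.spatial.transform import Rotation as R
from station import env
def cloud(n):
    im,d=env.get_image(n); c=env.calibration(n)
    K=np.array(c["intrinsics"]);D=np.array(c["dist_coeffs"])
    v,u=np.mgrid[0:400,0:640]
    p=cv2.undistortPoints(np.stack([u,v],-1).reshape(-1,1,2).astype(float),K,D).reshape(400,640,2)
    P=np.dstack([p*d[...,None],d])
    Rm=np.array(c["rotation"])
    if Rm.shape!=(3,3): Rm=R.from_rotvec(Rm).as_matrix() if Rm.size==3 else R.from_quat(Rm).as_matrix()
    W=P@Rm.T+np.array(c["position"]); W[d==0]=np.nan
    return im,W
E
python3 - <<'E'
from h import *
for n in("top","side"):
    im,W=cloud(n); np.savez(f"{n}0.npz",im=im,W=W); cv2.imwrite(f"pics/{n}0.png",im[...,::-1])
    c=env.calibration(n); print(c)
s=env.read_state();print(s["t"],s["tcp_pos"],s["ee_rot"],s["width"],s["q"])
E
```

```text
{'intrinsics': array([[416.70930467,   0.        , 319.45260793],
       [  0.        , 416.70930467, 194.16754576],
       [  0.        ,   0.        ,   1.        ]]), 'dist_coeffs': array([-0.00716287,  0.        ,  0.        ,  0.        ,  0.        ]), 'position': array([ 0.44823198, -0.01406655,  0.88570683]), 'rotation': array([-2.18159058,  2.15271835, -0.12737704])}
{'intrinsics': array([[466.83707366,   0.        , 318.69159834],
       [  0.        , 466.83707366, 202.97801529],
       [  0.        ,   0.        ,   1.        ]]), 'dist_coeffs': array([0.03969192, 0.        , 0.        , 0.        , 0.        ]), 'position': array([0.42027272, 0.62848796, 0.65451237]), 'rotation': array([-0.28298404,  2.78483342, -1.21723242])}
0.1 [0.2066628  0.61561495 0.23036027] [-5.06254435e-01 -3.10021401e+00  2.73655813e-03] 0.08548460822396031 [-0.98382244  0.50176688 -0.42677108  1.5513252   0.22081716  1.13832401
 -0.21028152]
```

View pics/top0.png

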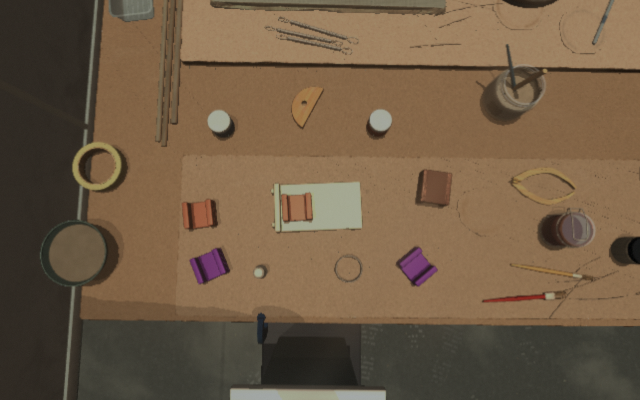

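View pics/side0.png

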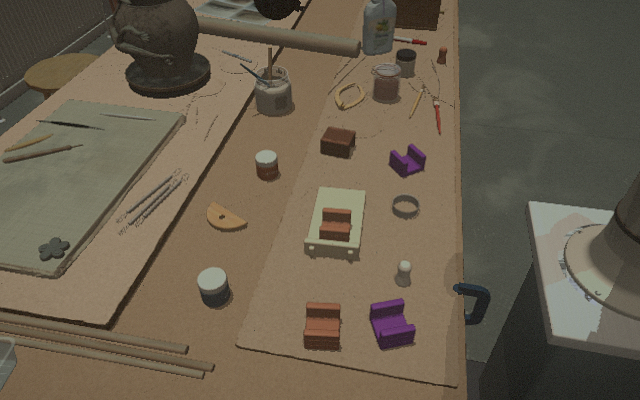

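The top view shows the setter at about (318,207), with its fence on the left at column 277. A is at (297,207), B at (198,214) and C at (435,188). The ring is at (348,268), the stamp at (259,272), and the purple decoys at (210,266) and (418,266).

```bash
cat >> h.py <<'E'
def rect(W,box,z0,z1):
    u0,u1,v0,v1=box; P=W[v0:v1,u0:u1].reshape(-1,3); P=P[(P[:,2]>z0)&(P[:,2]<z1)]
    (c,s,a)=cv2.minAreaRect((P[:,:2]*1000).astype(np.float32))
    # median z; pca-free result in mm; direction of first side
    return np.round(c,1),np.round(s,1),round(a,1),len(P),np.round(np.median(P[:,2])*1000,1)
E
python3 - <<'E'
from h import *
W=np.load("top0.npz")["W"]; im=np.load("top0.npz")["im"]
tb=W[230:245,280:330,2]; print("table z",np.nanmedian(tb), "noise",np.nanstd(tb))
for n,b,z in [("setter",(265,370,175,240),(.009,.020)),("fence",(265,290,175,240),(.030,.040)),("setter+fence",(265,370,175,240),(.009,.09)),
  ("A",(279,318,185,230),(.045,.065)),("B",(175,220,192,238),(.03,.05)),("Bweb",(175,220,192,238),(.008,.018)),("C",(410,462,165,212),(.03,.05)),
  ("pot0",(200,240,100,140),(.04,.06)),("pot1",(362,400,100,140),(.04,.06)),("stamp",(245,275,260,285),(.03,.06)),("ring",(330,368,250,286),(.012,.03)),("purp1",(185,232,244,290),(.03,.05)),("purp2",(395,442,244,290),(.03,.05))]:
    print(n,*rect(W,b,*z))
# zmaps
print(np.round(W[207,270:366:3,2]*1000).astype(int))
print(np.round(W[214,176:222:2,2]*1000).astype(int)); print(np.round(W[192:238:2,198,2]*1000).astype(int))
h=np.nan_to_num(W[...,2]); 
crop=cv2.resize(im[160:300,170:460,::-1],None,fx=2.7,fy=2.7,interpolation=cv2.INTER_CUBIC)
cv2.imwrite("pics/crop.png",np.clip(crop*1.5,0,255).astype(np.uint8))
E
```

```text
table z -0.0010564921577244646 noise 0.0043485543372158006
setter [519.7 -14.9] [100.  184.7] 3.0 3012 12.8
fence [515.3  59.5] [97.1 29.3] 1.4 289 34.3
setter+fence [519.6 -13.4] [100.  187.7] 3.0 4135 13.5
A [515.9  27.2] [52.8 60.8] 3.4 328 52.4
B [499.5 229.9] [53.8 60.8] 8.5 349 38.2
Bweb [499.3 227.8] [54.1 57.5] 7.0 409 11.1
C [ 560.5 -257.4] [60.7 68.1] 82.0 975 38.7
pot0 [692.4 192.7] [47.1 46. ] 63.9 410 43.5
pot1 [ 698.7 -143.1] [46. 47.] 27.0 403 43.3
stamp [383.4 101.1] [21.8 22. ] 0.3 111 43.7
ring [391.2 -80.5] [52.9 55.6] 0.8 105 18.0
purp1 [394.7 204.4] [54.  60.7] 23.9 364 38.5
purp2 [ 398.5 -219. ] [60.5 53.9] 40.2 354 38.6
[-3 -1 32 33 54 53 35 24 26 24 26 24 51 51 10 12 14 12 14 14 14 15 12 16
 11 14 15 15 14 11 14 -2]
[                  -6                   -4                   -1
                    0                   38                   37
                   35                   22                   12
                   14                   12                   11
                   11                   11                   10
 -9223372036854775808                   39                   38
                   35                   20 -9223372036854775808
                   -2                   -2]
[-1 -2  1 -2 -1 -3 11 13 12  8 11 11 11  9 13  8  9 10  2 -2 -3 -1 -2]<stdin>:10: RuntimeWarning: invalid value encountered in cast
```

View pics/crop.png

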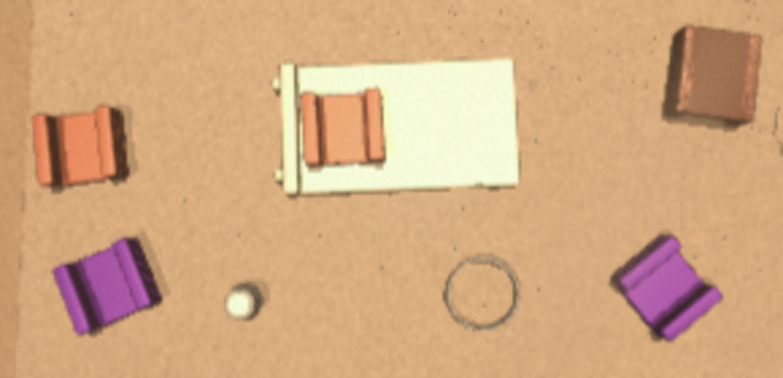

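```bash
cat >> h.py <<'E'
def plan(pos,yawdeg,sym=True):
    """turn about tool z (deg), then shift in tool axes (cm) to bring TCP to pos with tool y at yawdeg, tool down"""
    s=env.read_state(); r=R.from_rotvec(s["ee_rot"]); M=r.as_matrix()
    y=np.degrees(np.arctan2(M[1,1],M[0,1])); d=(yawdeg-y+180)%360-180
    t=np.radians(yawdeg); ty=np.array([np.cos(t),np.sin(t),0]); tz=np.array([0,0,-1.]); T=np.c_[np.cross(ty,tz),ty,tz]
    sh=T.T@(np.array(pos)-s["tcp_pos"])*100
    print("t %.2f yaw %.1f turn_z %.1f shift cm"%(s["t"],y,-d),np.round(sh,2),"tilt",np.round(M[:,2],3),"q",np.round(s["q"],2),"F",np.round(s["contact_force"],1),"w",round(s["width"],4))
E
python3 - <<'E'
from h import *
print(env.grasp_offset)
plan([.503,.206,.12],98)
E
```

```text
0.0187
t 0.10 yaw 71.5 turn_z -26.5 shift cm [-23.64 -44.69  11.04] tilt [-0.001 -0.002 -1.   ] q [-0.98  0.5  -0.43  1.55  0.22  1.14 -0.21] F [-0.1  0.6  0.4] w 0.0855
```

Emit:
drive_tool:
  steps:
    - [[0, 0, 0, 0, 0, -6.6, -0.15], [0, 0, 0, 0, 0, -6.6, -0.15], [0, 0, 0, 0, 0, -6.6, -0.15], [0, 0, 0, 0, 0, -6.7, -0.15], [-1.5, -2.8, 0.5, 0, 0, 0, -0.15], [-1.5, -2.8, 0.5, 0, 0, 0, -0.15], [-1.5, -2.8, 0.5, 0, 0, 0, -0.15], [-1.5, -2.8, 0.5, 0, 0, 0, -0.15], [-1.5, -2.8, 0.5, 0, 0, 0, -0.15], [-1.5, -2.8, 0.5, 0, 0, 0, -0.15], [-1.5, -2.8, 0.5, 0, 0, 0, -0.15], [-1.5, -2.8, 0.5, 0, 0, 0, -0.15]]

```text
t: 1.1
tcp_pos: [0.3571, 0.4093, 0.1908]
ee_rot: [0.218, -3.134, 0.001]
contact_force: [0.3, 0.4, 0.0]
width: 0.0364
gripper_force: 0.0
```

```bash
python3 -c "
from h import *
plan([.503,.206,.10],98)"
```

```text
t 1.10 yaw 97.9 turn_z -0.1 shift cm [-11.62 -22.16   9.08] tilt [-0.    -0.001 -1.   ] q [-0.51  0.36 -0.49  1.86  0.2   0.97  0.63] F [0.3 0.4 0. ] w 0.0364
```

Emit:
drive_tool:
  steps:
    - [[-1.5, -2.8, 0.9, 0, 0, 0, -0.15], [-1.5, -2.8, 0.9, 0, 0, 0, -0.15], [-1.5, -2.8, 0.9, 0, 0, 0, -0.15], [-1.5, -2.8, 0.9, 0, 0, 0, -0.15], [-1.5, -2.8, 0.9, 0, 0, 0, -0.15], [-1.5, -2.8, 0.9, 0, 0, 0, -0.15], [-1.5, -2.8, 0.9, 0, 0, 0, -0.15], [-1.1, -2.6, 1.0, 0, 0, 0, -0.15], [0, 0, 0, 0, 0, 0, -0.15], [0, 0, 1.0, 0, 0, 0, -0.15], [0, 0, 0, 0, 0, 0, -0.15]]

```text
t: 2.02
tcp_pos: [0.5008, 0.2071, 0.1065]
ee_rot: [0.217, -3.131, 0.0]
contact_force: [-0.4, -0.1, -0.3]
width: 0.0365
gripper_force: 0.0
```

```bash
python3 - <<'E'
from h import *
plan([.503,.206,.015],98)
im,W=cloud("side"); cv2.imwrite("pics/s1.png",cv2.resize(im[200:380,250:450,::-1],None,fx=3,fy=3))
E
```

```text
t 2.02 yaw 97.9 turn_z -0.1 shift cm [-0.21 -0.14  9.15] tilt [-0.003 -0.    -1.   ] q [-0.14  0.47 -0.37  1.92  0.23  0.79  1.07] F [-0.4 -0.1 -0.3] w 0.0365
```

View pics/s1.png

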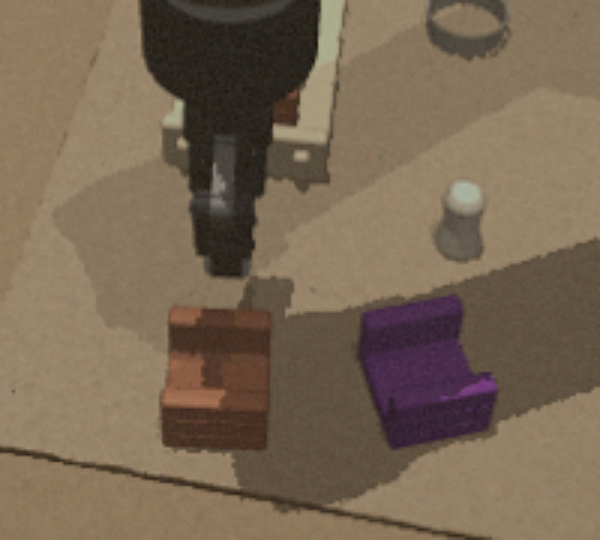

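The side view (enlarged crop) shows the fingers above B's far leg at about (230,270), with B at (215,380). I'll lower onto the leg and close.

Emit:
drive_tool:
  steps:
    - [[-0.2, -0.1, 1.5, 0, 0, 0, -0.15], [0, 0, 1.5, 0, 0, 0, -0.15], [0, 0, 1.5, 0, 0, 0, -0.15], [0, 0, 1.5, 0, 0, 0, -0.15], [0, 0, 1.2, 0, 0, 0, -0.15], [0, 0, 1.0, 0, 0, 0, -0.15], [0, 0, 0.8, 0, 0, 0, -0.15], [0, 0, 0, 0, 0, 0, -0.15], [0, 0, 0, 0, 0, 0, -1], [0, 0, 0, 0, 0, 0, -1], [0, 0, 0, 0, 0, 0, -1], [0, 0, 0, 0, 0, 0, -1]]

```text
t: 3.07
tcp_pos: [0.5049, 0.2067, 0.019]
ee_rot: [-0.217, 3.133, 0.001]
contact_force: [-0.2, 0.9, 0.8]
width: 0.0107
gripper_force: 59.7
```

Emit:
drive_tool:
  steps:
    - [[0, 0, 0, 0, 0, 0, -1], [0, 0, 0, 0, 0, 0, -1]]

```text
t: 3.23
tcp_pos: [0.5049, 0.2067, 0.019]
ee_rot: [-0.217, 3.133, 0.001]
contact_force: [0.2, -0.0, 4.6]
width: 0.0108
gripper_force: 60.1
```

```bash
python3 - <<'E'
from h import *
s0=(519.8,-17.3)
import math
W=np.load("top0.npz")["W"]
# B target: A frame offset (0,-63) , A at (515.9,27.2) angle 3.2
a=math.radians(3.2); bx,by=515.9+63*math.sin(a),27.2-63*math.cos(a); print("B tgt",bx,by)
lx,ly=bx+24*math.sin(a),by-24*math.cos(a); print("leg tgt",lx,ly)
plan([lx/1000,ly/1000,.12],93.2)
E
```

```text
B tgt 519.4167548145693 -35.701768143464804
leg tgt 520.7564709344052 -59.66434648383235
t 3.23 yaw 97.9 turn_z 4.7 shift cm [ -0.09 -26.68 -10.1 ] tilt [ 0.001  0.001 -1.   ] q [-0.19  0.61 -0.31  1.95  0.31  0.63  1.01] F [ 0.2 -0.   4.6] w 0.0108
```

Emit:
drive_tool:
  steps:
    - [[0, 0, -1.5, 0, 0, 0, -1], [0, 0, -2.5, 0, 0, 0, -1], [0, 0, -3.0, 0, 0, 0, -1], [0, 0, -3.0, 0, 0, 4.7, -1], [0, -2, 0, 0, 0, 0, -1], [0, -3, 0, 0, 0, 0, -1], [0, -3, 0, 0, 0, 0, -1], [0, -3, 0, 0, 0, 0, -1], [0, -3, 0, 0, 0, 0, -1], [0, -3, 0, 0, 0, 0, -1], [0, -3, 0, 0, 0, 0, -1], [0, -3, 0, 0, 0, 0, -1]]

```text
t: 4.23
tcp_pos: [0.5169, -0.0248, 0.1182]
ee_rot: [0.089, -3.14, 0.0]
contact_force: [0.9, 0.3, -1.5]
width: 0.0106
gripper_force: 59.4
```

Emit:
drive_tool:
  steps:
    - [[0, -2.5, 0, 0, 0, 0, -1], [0, -1.2, 0, 0, 0, 0, -1], [0, 0, 0, 0, 0, 0, -1], [0, 0, 0, 0, 0, 0, -1]]

```text
t: 4.57
tcp_pos: [0.5192, -0.0599, 0.1181]
ee_rot: [0.087, -3.14, -0.001]
contact_force: [0.1, 1.1, -0.3]
width: 0.0107
gripper_force: 59.4
```

```bash
python3 - <<'E'
from h import *
plan([.5228,-.0597,.034],93.2)
for n in("top","side"):
    im,W=cloud(n); np.savez(f"{n}1.npz",im=im,W=W)
    if n=="side": cv2.imwrite("pics/s2.png",cv2.resize(im[120:280,250:450,::-1],None,fx=3,fy=3))
    else: cv2.imwrite("pics/t2.png",cv2.resize(im[150:260,250:410,::-1],None,fx=4,fy=4))
E
```

```text
t 4.57 yaw 93.2 turn_z -0.0 shift cm [-0.36  0.    8.41] tilt [-0.     0.001 -1.   ] q [ 0.31  0.41 -0.3   1.97  0.16  0.79  1.55] F [ 0.1  1.1 -0.3] w 0.0107
```

View pics/s2.png

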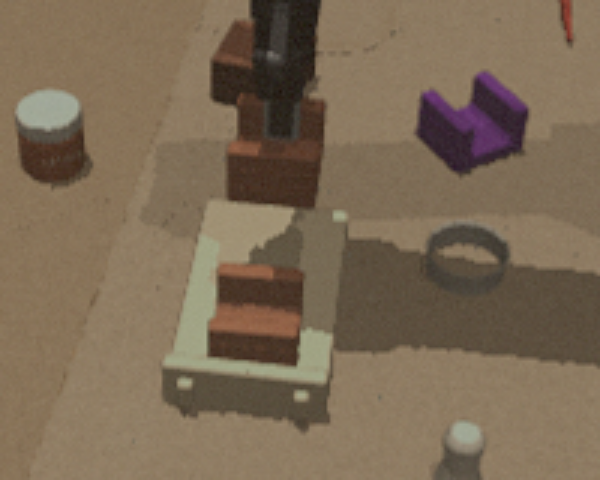

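The side view shows B held level at about (275,150) in the crop, with A at (255,310). I'll check both from the side-camera cloud.

```bash
python3 - <<'E'
from h import *
d=np.load("side1.npz"); W=d["W"]; im=d["im"].astype(int)
red=(im[...,0]>im[...,2]*1.6)
a=np.radians(3.2); ux=np.array([np.cos(a),np.sin(a)]); uy=np.array([-np.sin(a),np.cos(a)])
def st(n,box,z0,z1):
    P=W[box[2]:box[3],box[0]:box[1]]; m=(P[...,2]>z0)&(P[...,2]<z1); P=P[m]
    x=P[:,:2]@ux*1000;y=P[:,:2]@uy*1000
    print(n,len(P),"x",np.round(np.percentile(x,[1,50,99]),1),"y",np.round(np.percentile(y,[1,10,50,90,99]),1),"z",np.round(np.percentile(P[:,2]*1000,[1,50,99]),1))
st("A",(315,355,200,246),.049,.058); st("A_face",(315,355,224,246),.02,.058)
st("B face",(322,362,166,190),.09,.15); 
s=env.read_state()["tcp_pos"][:2]*1000; print("tcp",s@ux,s@uy)
E
```

```text
A 351 x [494.1 520.1 546.6] y [-29.9 -26.6  18.5  28.3  30.1] z [49.2 53.6 56.2]
A_face 717 x [483.4 519.4 550.5] y [-15.4  16.9  28.6  44.2  46.8] z [24.9 36.8 55.6]
B face 686 x [490.3 515.7 543.9] y [-82.5 -45.5 -34.6 -32.8 -31.6] z [101.  122.2 140.4]
tcp 515.3040309073094 -86.88341665856588
```

Emit:
drive_tool:
  steps:
    - [[-0.33, 0, 1.0, 0, 0, 0, -1], [0, 0, 1.5, 0, 0, 0, -1], [0, 0, 1.5, 0, 0, 0, -1], [0, 0, 1.5, 0, 0, 0, -1], [0, 0, 1.2, 0, 0, 0, -1], [0, 0, 0.8, 0, 0, 0, -1], [0, 0, 0.5, 0, 0, 0, -1], [0, 0, 0.3, 0, 0, 0, -1], [0, 0, 0.1, 0, 0, 0, -1], [0, 0, 0, 0, 0, 0, -1], [0, 0, 0, 0, 0, 0, -1]]

```text
t: 5.58
tcp_pos: [0.5233, -0.06, 0.0348]
ee_rot: [-0.089, 3.139, -0.0]
contact_force: [0.7, -0.4, -0.5]
width: 0.0107
gripper_force: 59.4
```

Emit:
drive_tool:
  steps:
    - [[0, 0, 0.1, 0, 0, 0, -1], [0, 0, 0.05, 0, 0, 0, -1], [0, 0, 0, 0, 0, 0, -1], [0, 0, 0, 0, 0, 0, -0.5], [0, 0, 0, 0, 0, 0, -0.25], [0, 0, 0, 0, 0, 0, -0.25], [0, 0, 0, 0, 0, 0, -0.25], [0, 0, -1, 0, 0, 0, -0.25], [0, 0, -2, 0, 0, 0, -0.25], [0, 0, -3, 0, 0, 0, -0.25], [0, 0, -3, 0, 0, 0, -0.25], [0, 0, -2, 0, 0, 0, -0.25]]

```text
t: 6.58
tcp_pos: [0.5238, -0.0598, 0.1461]
ee_rot: [-0.089, 3.137, -0.0]
contact_force: [1.3, -0.2, 0.5]
width: 0.0323
gripper_force: 0.0
```

Emit:
drive_tool:
  steps:
    - [[0, -3, 0, 0, 0, 0, 1], [0, -3, 0, 0, 0, 0, 1], [0, -3, 0, 0, 0, 0, 1], [0, -3, 0, 0, 0, 0, 1], [0, -3, 0, 0, 0, 0, 1], [0, -3, 0, 0, 0, 0, 1]]

```text
t: 7.08
tcp_pos: [0.5329, -0.241, 0.1438]
ee_rot: [-0.089, 3.14, -0.0]
contact_force: [0.2, -0.1, 0.1]
width: 0.0855
gripper_force: 0.0
```

```bash
python3 - <<'E'
from h import *
im,W=cloud("top"); np.savez("top2.npz",im=im,W=W)
cv2.imwrite("pics/t3.png",cv2.resize(im[150:260,250:460,::-1],None,fx=3.5,fy=3.5))
plan([.5605,-.2574,.10],172)
for n,b in (("A",(284,314)),("B",(314,346))): print(n,*rect(W,(b[0],b[1],190,226),.045,.062))
im,W=cloud("side"); np.savez("side2.npz",im=im,W=W)
cv2.imwrite("pics/s3.png",cv2.resize(im[120:260,280:440,::-1],None,fx=4,fy=4))
E
```

```text
t 7.13 yaw 92.8 turn_z -79.2 shift cm [ 0.37 -2.91  4.38] tilt [ 0.001 -0.005 -1.   ] q [ 0.57  0.47 -0.24  1.8   0.14  0.89  1.89] F [ 0.2 -6.7  0.3] w 0.0853
A [516.  23.] [54.1 58.7] 1.5 275 52.4
B [518.9 -36.9] [52.7 59.6] 3.0 316 52.7
```

View pics/t3.png

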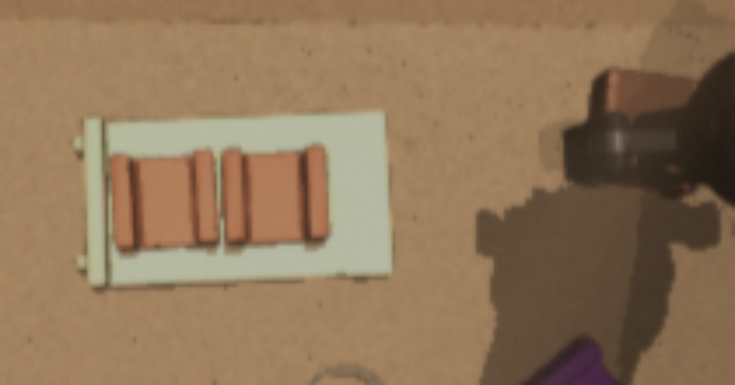

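View pics/s3.png

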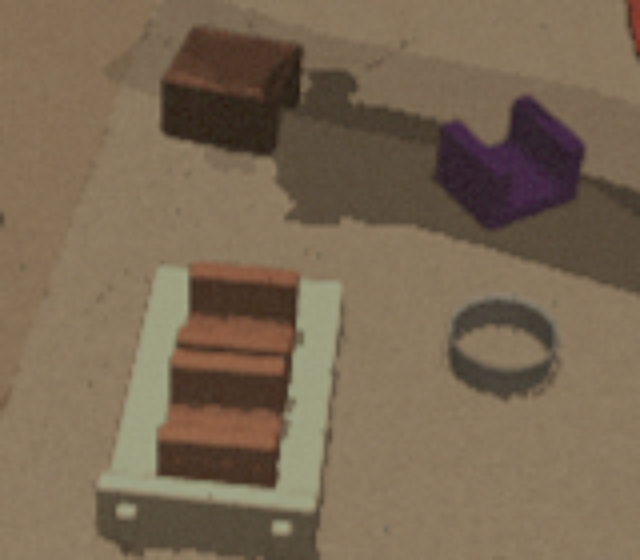

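The pictures show A and B parallel with level ends and a gap of about 3 mm (crop columns 217–222). C is untouched. Next I'll turn the tool to grip C along its length.

Emit:
drive_tool:
  steps:
    - [[0, 0, 0, 0, 0, 7, 1], [0, 0, 0, 0, 0, 7, 1], [0, 0, 0, 0, 0, 7, 1], [0, 0, 0, 0, 0, 7, 1], [0, 0, 0, 0, 0, 7, 1], [0, 0, 0, 0, 0, 7, 1], [0, 0, 0, 0, 0, 7, 1], [0, 0, 0, 0, 0, 7, 1], [0, 0, 0, 0, 0, 7, 1], [0, 0, 0, 0, 0, 7, 1], [0, 0, 0, 0, 0, 7, 1], [0, 0, 0, 0, 0, 7, 1]]

```text
t: 8.18
tcp_pos: [0.5331, -0.2386, 0.1434]
ee_rot: [-2.041, -2.388, -0.001]
contact_force: [-0.3, 0.0, 0.2]
width: 0.0855
gripper_force: 0.0
```

Emit:
drive_tool:
  steps:
    - [[0, 0, 0, 0, 0, 7, 1], [0, 0, 0, 0, 0, 7, 1], [0, 0, 0, 0, 0, 2.8, 1], [0, 0, 0, 0, 0, 0, 1]]

```text
t: 8.52
tcp_pos: [0.5332, -0.2386, 0.1433]
ee_rot: [-2.363, -2.069, -0.001]
contact_force: [-0.2, -0.4, 0.6]
width: 0.0853
gripper_force: 0.0
```

```bash
python3 - <<'E'
from h import *
plan([.5605,-.2574,.008],-8)
W=np.load("top2.npz")["W"]; 
for n,b in (("A",(281,314)),("B",(313,346))): print(n,*rect(W,(b[0],b[1],186,228),.045,.062))
W=np.load("side2.npz")["W"]
print("C side",rect(W,(318,358,122,160),.034,.05))
a=np.radians(3.2); ux=np.array([np.cos(a),np.sin(a)]); uy=np.array([-np.sin(a),np.cos(a)])
P=W[185:245,315,:]
P=W[180:248,315:360].reshape(-1,3);P=P[(P[:,2]>.049)&(P[:,2]<.06)]; y=P[:,:2]@uy*1000;x=P[:,:2]@ux*1000
print(np.histogram(y,np.arange(-100,40,4))); print([np.round(np.percentile(x[(y>l)&(y<h)],[1,99]),1) for l,h in((-27,40),(-100,-35))])
E
```

```text
t 8.52 yaw -7.6 turn_z 0.4 shift cm [-1.48  2.97 13.53] tilt [ 0.     0.001 -1.   ] q [ 0.26  0.45  0.14  1.81 -0.08  0.88  0.31] F [-0.2 -0.4  0.6] w 0.0853
A [516.   25.3] [53.  64.8] 3.1 328 52.4
B [518.8 -36.8] [52.7 59.8] 3.3 319 52.7
C side (array([ 565.1, -255.3]), array([66.9, 67.7]), 83.2, 492, np.float64(40.0))
(array([ 2, 16, 38, 55, 39,  0,  0,  0,  0,  0,  0,  0,  0, 23, 40, 61, 32,
       22, 41, 66, 41,  0,  0,  0,  0,  0,  0,  0,  1, 22, 50, 68, 45,  0]), array([-100,  -96,  -92,  -88,  -84,  -80,  -76,  -72,  -68,  -64,  -60,
        -56,  -52,  -48,  -44,  -40,  -36,  -32,  -28,  -24,  -20,  -16,
        -12,   -8,   -4,    0,    4,    8,   12,   16,   20,   24,   28,
         32,   36]))
[array([494.2, 547.1]), array([494.5, 546.5])]
```

Emit:
drive_tool:
  steps:
    - [[-0.7, 1.6, 0.5, 0, 0, 0.4, 1], [-0.66, 1.56, 1.0, 0, 0, 0, 1], [0, 0, 1.5, 0, 0, 0, 1], [0, 0, 1.5, 0, 0, 0, 1], [0, 0, 1.5, 0, 0, 0, 1], [0, 0, 1.5, 0, 0, 0, 1], [0, 0, 0, 0, 0, 0, 1], [0, 0, 0, 0, 0, 0, 1]]

```text
t: 9.18
tcp_pos: [0.5618, -0.2566, 0.0674]
ee_rot: [-2.367, -2.063, 0.001]
contact_force: [-0.1, -0.2, -0.5]
width: 0.0857
gripper_force: 0.0
```

```bash
python3 - <<'E'
from h import *
plan([.5625,-.2565,.008],-8)
im,W=cloud("side"); cv2.imwrite("pics/s4.png",cv2.resize(im[80:180,280:400,::-1],None,fx=5,fy=5))
E
```

```text
t 9.18 yaw -7.9 turn_z 0.1 shift cm [0.02 0.07 5.94] tilt [-0.002  0.001 -1.   ] q [ 0.29  0.61  0.13  1.76 -0.11  0.78  0.33] F [-0.1 -0.2 -0.5] w 0.0857
```

View pics/s4.png

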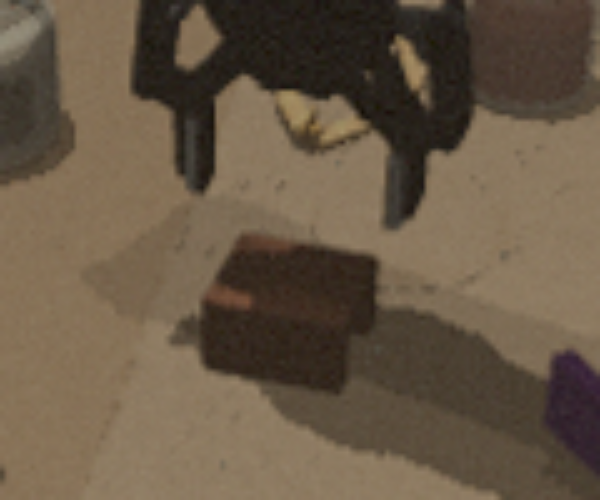

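The fingers (tips at about (195,190) and (400,225) in the crop) straddle C along its length. I'll lower and grip.

Emit:
drive_tool:
  steps:
    - [[0, 0.07, 1.5, 0, 0, 0, 1], [0, 0, 1.5, 0, 0, 0, 1], [0, 0, 1.4, 0, 0, 0, 1], [0, 0, 1.0, 0, 0, 0, 1], [0, 0, 0.5, 0, 0, 0, 1], [0, 0, 0, 0, 0, 0, 1], [0, 0, 0, 0, 0, 0, 0.6], [0, 0, 0, 0, 0, 0, 0.4], [0, 0, 0, 0, 0, 0, 0.2], [0, 0, 0, 0, 0, 0, -0.2], [0, 0, 0, 0, 0, 0, -0.5], [0, 0, 0, 0, 0, 0, -0.5]]

```text
t: 10.23
tcp_pos: [0.564, -0.2579, 0.0099]
ee_rot: [2.369, 2.061, 0.001]
contact_force: [-0.4, -0.8, 5.8]
width: 0.0671
gripper_force: 67.9
```

Emit:
drive_tool:
  steps:
    - [[0, 0, 0, 0, 0, 0, -1], [0, 0, 0, 0, 0, 0, -1], [0, 0, -0.8, 0, 0, 0, -1], [0, 0, -1.5, 0, 0, 0, -1], [0, 0, -2.5, 0, 0, 0, -1], [0, 0, -3, 0, 0, 0, -1], [0, 0, -3, 0, 0, 0, -1], [0, 0, -1.2, 0, 0, 0, -1], [0, 0, 0, 0, 0, 0, -1]]

```text
t: 10.98
tcp_pos: [0.5653, -0.2585, 0.1325]
ee_rot: [2.366, 2.058, 0.005]
contact_force: [-0.1, -0.6, -1.3]
width: 0.0669
gripper_force: 67.7
```

```bash
python3 -c "
from h import *
plan([.519,-.0045,.13],3.2)"
```

```text
t 10.98 yaw -8.0 turn_z -11.2 shift cm [25.62 -3.21  0.25] tilt [ 0.006 -0.002 -1.   ] q [ 0.28  0.52  0.14  1.73 -0.09  0.89  0.32] F [-0.1 -0.6 -1.3] w 0.0669
```

Emit:
drive_tool:
  steps:
    - [[0, 0, 0, 0, 0, -5.6, -1], [0, 0, 0, 0, 0, -5.6, -1], [1.5, -0.2, 0, 0, 0, 0, -1], [2.8, -0.4, 0, 0, 0, 0, -1], [3, -0.4, 0, 0, 0, 0, -1], [3, -0.4, 0, 0, 0, 0, -1], [3, -0.4, 0, 0, 0, 0, -1], [3, -0.4, 0, 0, 0, 0, -1], [3, -0.4, 0, 0, 0, 0, -1], [3, -0.3, 0, 0, 0, 0, -1], [2.2, -0.2, 0, 0, 0, 0, -1], [1.1, -0.1, 0, 0, 0, 0, -1]]

```text
t: 11.98
tcp_pos: [0.5142, 0.0013, 0.1273]
ee_rot: [-2.152, -2.284, 0.001]
contact_force: [0.2, 0.0, -1.4]
width: 0.0663
gripper_force: 67.6
```

Emit:
drive_tool:
  steps:
    - [[0, 0, 1.5, 0, 0, 0, -1], [0, 0, 1.0, 0, 0, 0, -1], [0, 0, 0, 0, 0, 0, -1], [0, 0, 0, 0, 0, 0, -1]]

```text
t: 12.32
tcp_pos: [0.5153, -0.0048, 0.1025]
ee_rot: [-2.159, -2.28, 0.004]
contact_force: [0.1, -0.6, -0.8]
width: 0.0671
gripper_force: 67.6
```

```bash
python3 - <<'E'
from h import *
plan([.519,-.0045,.08],3.2)
im,W=cloud("side"); np.savez("side5.npz",im=im,W=W); cv2.imwrite("pics/s5.png",cv2.resize(im[140:270,270:420,::-1],None,fx=4.6,fy=4.6))
E
```

```text
t 12.32 yaw 3.1 turn_z -0.1 shift cm [0.01 0.37 2.25] tilt [-0.003 -0.001 -1.   ] q [-0.07  0.41  0.04  2.   -0.02  0.74  0.03] F [ 0.1 -0.6 -0.8] w 0.0671
```

View pics/s5.png

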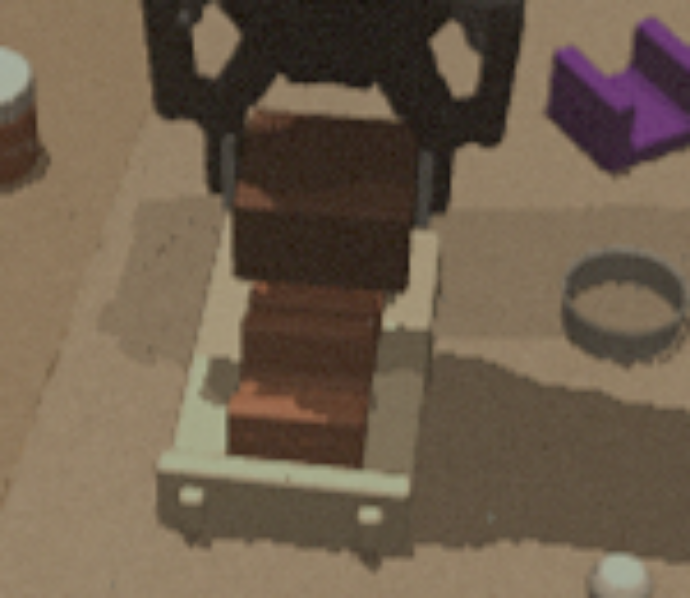

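The crop shows C held level at about (325,200), above the two troughs. I'll measure it against A and B with the same camera.

```bash
python3 - <<'E'
from h import *
W=np.load("side5.npz")["W"]
a=np.radians(3.2); ux=np.array([np.cos(a),np.sin(a)]); uy=np.array([-np.sin(a),np.cos(a)])
f=W[186:200,324:356].reshape(-1,3); t=W[166:182,320:362].reshape(-1,3)
P=np.r_[f,t]; P=P[(P[:,2]>.085)&(P[:,2]<.15)]
x=P[:,:2]@ux*1000;y=P[:,:2]@uy*1000
print("x",np.percentile(x,[1,2,98,99]).round(1),"y",np.percentile(y,[.5,1,2,98,99,99.5]).round(1),"z",np.percentile(P[:,2]*1e3,[1,50,99]).round(1))
fy=f[:,:2]@uy*1000; fm=(f[:,2]>.085); print("face y med",np.median(fy[fm]),np.std(fy[fm]))
k=np.polyfit(f[fm][:,:2]@ux,fy[fm]/1000,1);print("face yaw dev deg",np.degrees(np.arctan(k[0])))
k2=np.polyfit(t[:,:2]@ux,t[:,2],1); print("top tilt",np.degrees(np.arctan(k2[0])), np.nanstd(t[:,2]))
Q=W[200:245,315:360].reshape(-1,3);Q=Q[(Q[:,2]>.049)&(Q[:,2]<.06)];qy=Q[:,:2]@uy*1000
print("A legs y",np.percentile(qy,[1,99]), np.histogram(qy,np.arange(-50,40,4)))
s=env.read_state()["tcp_pos"][:2]*1000; print("tcp",s@ux,s@uy)
E
```

```text
x [480.7 482.6 549.3 551.1] y [-58.8 -57.2 -55.8  -2.   -1.6  -1.4] z [ 99.2 132.1 145.9]
face y med -3.5967162985836794 1.0053927013741364
face yaw dev deg 0.6741688658617866
 ** On entry to DLASCL parameter number  4 had an illegal value
 ** On entry to DLASCL parameter number  4 had an illegal value
 ** On entry to DLASCL parameter number  4 had an illegal value
 ** On entry to DLASCL parameter number  4 had an illegal value
 ** On entry to DLASCL parameter number  5 had an illegal value
 ** On entry to DLASCL parameter number  4 had an illegal valueTraceback (most recent call last):
  File "<stdin>", line 10, in <module>
    c, resids, rank, s = lstsq(lhs, rhs, rcond)
                         ~~~~~^^^^^^^^^^^^^^^^^
    x, resids, rank, s = _umath_linalg.lstsq(a, b, rcond,
                         ~~~~~~~~~~~~~~~~~~~^^^^^^^^^^^^^
                                             signature=signature)
                                             ^^^^^^^^^^^^^^^^^^^^
    raise LinAlgError("SVD did not converge in Linear Least Squares")
numpy.linalg.LinAlgError: SVD did not converge in Linear Least Squares
```

Emit:
drive_tool:
  steps:
    - [[0.18, 0.43, 0, 0, 0, 0, -1], [0, 0, 1.0, 0, 0, 0, -1], [0, 0, 1.0, 0, 0, 0, -1], [0, 0, 0.8, 0, 0, 0, -1], [0, 0, 0.6, 0, 0, 0, -1], [0, 0, 0.2, 0, 0, 0, -1], [0, 0, 0.2, 0, 0, 0, -1], [0, 0, 0.2, 0, 0, 0, -1], [0, 0, 0.2, 0, 0, 0, -1], [0, 0, 0.2, 0, 0, 0, -1], [0, 0, 0, 0, 0, 0, -1]]

```text
t: 13.28
tcp_pos: [0.5208, -0.0017, 0.0596]
ee_rot: [-2.158, -2.283, 0.0]
contact_force: [0.2, -0.7, -1.6]
width: 0.0668
gripper_force: 67.7
```

C's legs are now below the rims with no contact force, so I'll continue down.

Emit:
drive_tool:
  steps:
    - [[0, 0, 0.3, 0, 0, 0, -1], [0, 0, 0.3, 0, 0, 0, -1], [0, 0, 0.3, 0, 0, 0, -1], [0, 0, 0.3, 0, 0, 0, -1], [0, 0, 0.3, 0, 0, 0, -1], [0, 0, 0.3, 0, 0, 0, -1], [0, 0, 0.2, 0, 0, 0, -1], [0, 0, 0.1, 0, 0, 0, -1], [0, 0, 0.05, 0, 0, 0, -1], [0, 0, 0, 0, 0, 0, -1]]

```text
t: 14.12
tcp_pos: [0.5208, -0.0017, 0.0382]
ee_rot: [-2.157, -2.283, 0.0]
contact_force: [0.5, -0.5, -1.5]
width: 0.0668
gripper_force: 67.7
```

Emit:
drive_tool:
  steps:
    - [[0, 0, 0.05, 0, 0, 0, -1], [0, 0, 0.05, 0, 0, 0, -1], [0, 0, 0, 0, 0, 0, -1], [0, 0, 0.03, 0, 0, 0, -1], [0, 0, 0, 0, 0, 0, -1]]

```text
t: 14.53
tcp_pos: [0.5208, -0.0017, 0.037]
ee_rot: [2.158, 2.283, 0.0]
contact_force: [-0.4, -0.2, -1.2]
width: 0.0668
gripper_force: 67.7
```

Emit:
drive_tool:
  steps:
    - [[0, 0, 0.04, 0, 0, 0, -1], [0, 0, 0, 0, 0, 0, -1], [0, 0, 0.04, 0, 0, 0, -1], [0, 0, 0, 0, 0, 0, -1], [0, 0, 0, 0, 0, 0, -1]]

```text
t: 14.95
tcp_pos: [0.5208, -0.0017, 0.0361]
ee_rot: [-2.157, -2.284, 0.0]
contact_force: [-0.2, 0.4, -1.6]
width: 0.0669
gripper_force: 67.7
```

Emit:
drive_tool:
  steps:
    - [[0, 0, 0.04, 0, 0, 0, -1], [0, 0, 0, 0, 0, 0, -1], [0, 0, 0, 0, 0, 0, -1]]

```text
t: 15.2
tcp_pos: [0.5209, -0.0017, 0.0358]
ee_rot: [2.158, 2.284, 0.0]
contact_force: [-0.2, -0.0, -1.2]
width: 0.0669
gripper_force: 67.6
```

Emit:
drive_tool:
  steps:
    - [[0, 0, 0.04, 0, 0, 0, -1], [0, 0, 0, 0, 0, 0, -1], [0, 0, 0, 0, 0, 0, -1]]

```text
t: 15.45
tcp_pos: [0.5209, -0.0017, 0.0358]
ee_rot: [2.158, 2.283, 0.0]
contact_force: [-2.0, 0.5, 5.5]
width: 0.0669
gripper_force: 68.2
```

Contact is now 5.5 N, so C is seated. I'll open gently and retreat straight up.

Emit:
drive_tool:
  steps:
    - [[0, 0, 0, 0, 0, 0, 0.65], [0, 0, 0, 0, 0, 0, 0.8], [0, 0, 0, 0, 0, 0, 1], [0, 0, 0, 0, 0, 0, 1], [0, 0, 0, 0, 0, 0, 1], [0, 0, -0.5, 0, 0, 0, 1], [0, 0, -1, 0, 0, 0, 1], [0, 0, -2, 0, 0, 0, 1], [0, 0, -3, 0, 0, 0, 1], [0, 0, -3, 0, 0, 0, 1], [0, 0, -3, 0, 0, 0, 1], [0, 0, -3, 0, 0, 0, 1]]

```text
t: 16.45
tcp_pos: [0.5207, -0.0017, 0.1929]
ee_rot: [2.157, 2.283, 0.001]
contact_force: [0.9, -0.2, -0.1]
width: 0.0852
gripper_force: 0.0
```

Emit:
drive_tool:
  steps:
    - [[-3, 0, 0, 0, 0, 0, 1], [-3, 0, 0, 0, 0, 0, 1], [-3, 0, 0, 0, 0, 0, 1], [-3, 0, 0, 0, 0, 0, 1], [-3, 0, 0, 0, 0, 0, 1], [-3, 0, 0, 0, 0, 0, 1], [-3, 0, 0, 0, 0, 0, 1], [0, 0, 0, 0, 0, 0, 1]]

```text
t: 17.12
tcp_pos: [0.5318, -0.2196, 0.1918]
ee_rot: [2.164, 2.271, -0.004]
contact_force: [0.1, -1.5, -0.1]
width: 0.0854
gripper_force: 0.0
```

```bash
python3 - <<'E'
from h import *
im,W=cloud("top"); 
print("C",*rect(W,(295,345,180,230),.058,.072)); print("A+B",*rect(W,(281,348,186,228),.045,.072)); print("slab",np.nanmedian(W[195:220,348:358,2]))
im2,W2=cloud("side")
o=cv2.hconcat([cv2.resize(im[160:250,260:370,::-1],(396,324)),cv2.resize(im2[170:260,290:400,::-1],(396,324))])
cv2.imwrite("pics/f.png",o)
E
```

```text
C [517.7  -1.9] [68.2 60. ] 3.6 1032 64.7
A+B [517.8  -4.6] [ 68.2 124.6] 3.6 1361 64.1
slab 0.012890290048374942
```

View pics/f.png

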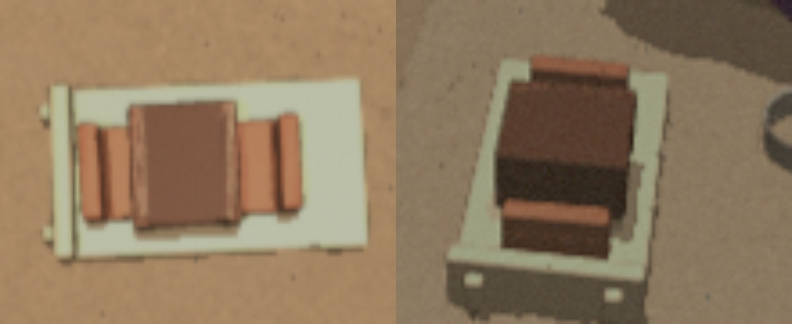

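In both views C (about (185,165) left, (565,145) right) straddles the seam level. Its top is 52 mm above the slab, which means it is fully nested.

```bash
python3 -c "
from station import env
print(env.close_job())"
```

```text
the job is handed in; nothing more can be done
None
```

The job is handed in at about 17 s of the 46 s allowed: channel B lies about 3 mm from A with its ends level, and channel C sits fully nested over the two, its top 52 mm above the slab; the hand-in returned no verdict.

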